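# Weigh a wooden planter on the beam balance

### The job

Weigh the wooden planter that stands on the balance: set the largest steel weight on the empty pan first, on its own, and then add whichever one of the two smaller weights brings the beam level, with the pointer standing between the two tabs. Set each weight down upright and gently, do not drop it; keep the weight you do not need off the pans, leave the planter on its pan and do not disturb the other things on the bench.

Things in the scene. Friction and masses are not known exactly. Their poses are not given: they have to be found in the camera images.
- beam (a joint): Angle of the balance beam (rad): 0 level, positive = planter's side heavier (its pan down, weight pan up). Stops at +0.19 and -0.19; starts at +0.19. Between them it settles within 1 s in proportion to the difference in load, 0.08 rad per 125 g. The planter weighs 605 to 790 g: the largest weight plus one of the others always levels it.
- pointer_tip (a point): Tip of the thin dark pointer, which stands up from the beam's middle and leans with it: 175 mm above the pivot, 250 mm above the table. It stands clear in the gap between two black tabs on the white cross-bar behind it while the beam is within 0.056 rad of level.
- balance: Grey balance, fixed. Origin at table height under its middle; its y runs along the beam to the weight pan, its x away from the robot. Housing 130 (x) by 220 mm (y), 56 mm high; in its middle a post 30 mm wide with a cross-bar 100 mm long (y), 228 mm high with the tabs. Beam pivot 75 mm above the table.
- pan_weights_top (a point): Middle of the upper face of the empty weight pan: plate 160 (x) by 180 mm (y), rim 6 mm high, 4 mm thick, 160 mm from the balance's middle on its +y side, axes as the balance's. It stays horizontal; 120 mm above the table when level, 30 mm higher or lower at the stops. A load counts the same anywhere on it. Two weights fit side by side along y.
- pan_part_top (a point): Middle of the upper face of the other, equal pan, 160 mm from the middle on the -y side, which carries the planter.
- planter_mid (a point): The part to weigh: pale wooden two-cell planter box with a small gable roof at its back, 130 mm (x) by 150 mm (y), walls 90 mm high, gable about 155 mm. This point is 45 mm above the centre of its underside. It stands on its pan from the start.
- rack: Fixed wooden rack, origin at table height under the middle of its sloping board, whose face centre is 45 mm up. The board (100 mm up the slope, 270 mm along y) leans 27 degrees, facing the robot (low edge at -x), with a ledge 8 mm proud at the low edge. Three bays 85 mm apart along y, parted by strips 8 mm high, hold the weights, handle bars running up the slope.
- weight_large_mid (a point): Largest weight, 500 g: steel plate 66 (x) by 64 (y) by 13.5 mm with a bridge handle: bar 60 (x) by 10 (y) by 8 mm on end posts 22 mm tall, to be pinched across y. 43.5 mm high in all; this point is half-way up, 21.75 mm above the underside; the bar's middle is 17.75 mm farther along its z. Starts in any bay of the rack, its z leaning 27 degrees from vertical towards the rack's -x.
- weight_medium_mid (a point): Middle weight, 250 g: steel plate 66 (x) by 44 (y) by 8.5 mm with a bridge handle: bar 60 (x) by 10 (y) by 8 mm on end posts 22 mm tall, to be pinched across y. 38.5 mm high in all; this point is half-way up, 19.25 mm above the underside; the bar's middle is 15.25 mm farther along its z. Starts in any bay of the rack, its z leaning 27 degrees from vertical towards the rack's -x.
- weight_small_mid (a point): Smallest weight, 125 g: steel plate 66 (x) by 32 (y) by 4 mm with a bridge handle: bar 60 (x) by 10 (y) by 8 mm on end posts 22 mm tall, to be pinched across y. 34 mm high in all; this point is half-way up, 17 mm above the underside; the bar's middle is 13 mm farther along its z. Starts in any bay of the rack, its z leaning 27 degrees from vertical towards the rack's -x.
- planter_b: Bystander: another planter like the first, on the bench behind the work; origin at the centre of its underside.
- glue: Bystander: white bottle 64 mm across and 170 mm high; origin at the centre of its underside.
- brush: Bystander: flat brush about 200 mm long lying near the robot, between rack and balance; origin under its middle.
- slats: Bystander: stack of five dark wooden slats, 96 x 55 x 30 mm; origin at the centre of its underside.
- mallet: Bystander: hammer 240 mm long lying on the bench on the robot's side of the balance; origin under its middle.
There are look-alikes about, which are no part of the job. What is shaped like the part that bears weight_large_mid but yellow is not meant.

How it is judged:
By the outcome, as a careful person would: the job done as asked, in the order asked, and still so for the second after the job is handed in, with the robot touching nothing.
It also fails if it takes over 64 s, if anything falls off the work surface, if the arm or the gripper's body presses on something with over 40 N, if the wrist force passes 120 N, or if a joint passes its speed limit or range.

### The arm

A 6-joint arm with a two-finger parallel gripper is mounted at the origin on the work surface. World frame = base frame: x ahead of the robot, y to its left, z up, the work surface at z = 0. Lengths are in mm, angles in rad, forces in N, time in s.
With the tool pointing down it reaches from about 375 to 900 mm from the base axis. Payload 3.1 kg.
Tool frame: the origin (TCP) lies midway between the tips of the shut fingers; the grasp point (between the pads) lies 19 mm behind it; z points along the fingers, y is the line along which they close (so a half turn about z gives the same grasp; the last joint's range is limited). The gripper opens to 85 mm and grips with 20 to 120 N. Pads are 22 mm wide; open, the fingers measure 114 mm over their backs; the gripper's body (76 mm by 85 mm) begins 54 mm behind the grasp point. The pads swing forward as they close: fully open they stand 13 mm farther back than shut.
Start: joints at [-1.385, 0.527, 1.433, -0, 1.181, -0.178], TCP at [222.414, -584.062, 231.31] pointing down, gripper open.
Joint ranges: [-3.08, 3.08], [-0.75, 2.2], [0.22, 2.44], [-1.43, 4.57], [0, 2.65], [-2.85, 2.85]. Speed limits (rad/s): [2.79, 2.79, 3.14, 3.14, 3.14, 3.14].

### API

Orientations are given as a unit quaternion [x, y, z, w].
In Python, from workcell import bot gives the robot as it stands.
- The arm moves only by the tool move_arm, never from a script. Its argument "plan" is text: rows parted by semicolons, each of 7 numbers parted by spaces: the shift along the tool's x, y, z in mm, then the turn, a rotation vector about the tool's x, y, z in degrees, then the opening, from 0 (shut) to 1 (fully open). In form: x y z wx wy wz hand; .... A call has 1 to 20 rows; each row is the pose to reach, as a shift and turn from the pose commanded when the call began, along the tool's axes at that moment; what a row does not reach only later rows make up. A row lasts 1/12 s, in which the tool goes at most 41.7 mm and 7.16 degrees, less where a joint would pass 70% of its speed; a pose out of reach is approached as far as the arm can. A call with a gripper value outside its range is refused whole. The fingers move at their own pace and stop on an object; "newtons" is the grip in N (left out, the last holds). Time passes only in rows, so rows that repeat a pose let the fingers close. It gives the time, the measured TCP pose, the force, the opening and the grip force at its end, in the units of the state.
- bot.read_state(): the state, without advancing time (a new reading comes with each control period).
- bot.read_camera(name): name is "scene" or "side" or "wrist"; returns the picture (480x640x3 uint8, blue, green, red); there is no depth.
- bot.get_calibration(name): a dict with "fx", "fy", "cx", "cy" (pixels), "dist_coeffs" ([k1, k2, p1, p2, k3] as OpenCV has them; the pictures are not rectified), "origin" and "orientation" of the camera in the world. Camera axes: x right, y down, z forward; pixel columns grow to the right and rows downward; lengths in mm; the calibration is good to about 2 mm. A picture is of the moment at which its call begins: read the wrist's pose just before it. get_calibration takes no time and is no camera call; for the wrist camera it gives the pose at the moment of the call.
- bot.sign_off(): hands the job in; it is judged then, once.
The state is a dict: "clock": time; "joint_positions": joint angles; "joint_velocities": joint speeds; "effort": joint torques, N m; "position": TCP position; "orientation": TCP orientation; "contact_force": force on the tool from outside, world axes, zero at the start; "wrist_torque": the same for the moment, N m; "opening": finger opening in mm; "gripper_force": force on a finger pad.
Only numpy, scipy, OpenCV 4.12 (cv2) and the standard library are available. Lean on these libraries where they do the work, as an engineer would, in place of code of your own. Each camera call takes 0.05 s, during which the arm holds its last target. There are 200 camera calls.

## Working session

There is one attempt and no reset: what is moved stays moved. The work goes in short steps, Python scripts to look and compute and a tool call to move; the robot and the scene stay as the last step left them, time stands still between calls to the robot, and variables do not carry over. Pictures are saved under pics/ and viewed, at most 10 in all, crops included, and the job is handed in when it is done.

Besides the shell and the picture viewer there is one more tool, called after "Call:" as name(argument=value, ...) on one line, values as JSON. move_arm: Moves the arm, as the interface text tells. Its arguments: {"type":"object","properties":{"plan":{"type":"string"},"newtons":{"type":"number"}},"required":["plan"]}

```bash
mkdir -p pics; python3 - <<'E'
from workcell import bot
import cv2
for n in ("scene","side"):
    cv2.imwrite(f"pics/{n}0.png",bot.read_camera(n)); print(n,bot.get_calibration(n))
s=bot.read_state();print(s)
print(bot.get_calibration("wrist"))
E
```

```text
scene {'fx': 487.7706138856129, 'fy': 487.7706138856129, 'cx': 314.7928159891886, 'cy': 236.25198836584946, 'dist_coeffs': array([-0.09564797,  0.        ,  0.        ,  0.        ,  0.        ]), 'origin': array([1047.59129588, -630.10385203, 1164.77424036]), 'orientation': array([ 0.8979232 ,  0.28971962, -0.09974933, -0.31598504])}
side {'fx': 598.4958649578431, 'fy': 598.4958649578431, 'cx': 318.50325286140475, 'cy': 243.28585044985718, 'dist_coeffs': array([0.01998326, 0.        , 0.        , 0.        , 0.        ]), 'origin': array([ 214.53590163, 1016.94766136, 1287.87426056]), 'orientation': array([-0.17759928,  0.91427828, -0.35928704,  0.05887727])}
{'clock': 0.1, 'joint_positions': array([-1.38549876e+00,  5.28362113e-01,  1.43377447e+00,  1.30874060e-05,
        1.18139327e+00, -1.78514263e-01]), 'joint_velocities': array([ 0.00015041, -0.00117376, -0.00412803,  0.00045419, -0.00220657,
       -0.00157247]), 'effort': array([-3.03116140e-04, -4.43304062e+01, -1.78587109e+01, -1.80285870e-04,
        3.97506170e-03,  7.65572565e-06]), 'position': array([ 222.30231976, -583.4445039 ,  230.43818549]), 'orientation': array([ 9.83500680e-01,  1.80901834e-01,  2.76622348e-06, -9.68615163e-04]), 'contact_force': array([ 0.15135212, -0.12138125,  0.13011229]), 'wrist_torque': array([ 0.01543608, -0.00058566, -0.02159694]), 'gripper_force': 0.0, 'opening': 85.37820660724667}
{'fx': 341.09377522425535, 'fy': 341.09377522425535, 'cx': 324.8022966129055, 'cy': 241.62660456936246, 'dist_coeffs': array([-0.02195652,  0.        ,  0.        ,  0.        ,  0.        ]), 'origin': array([ 295.50049068, -556.11167073,  371.94280639]), 'orientation': array([ 0.81355667, -0.56064517, -0.08867805,  0.12624869])}
```

View pics/scene0.png

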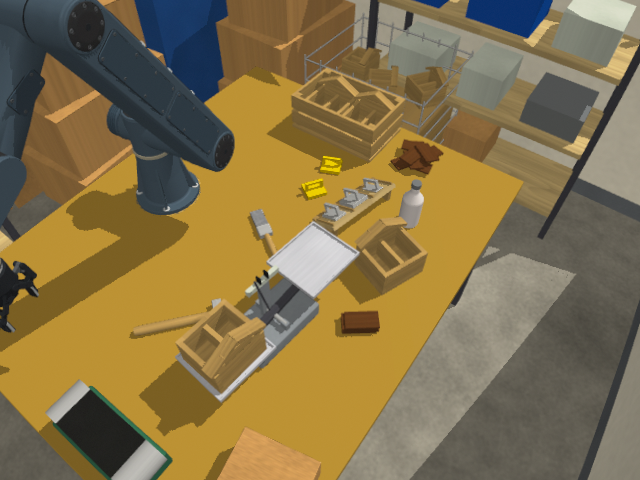

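View pics/side0.png

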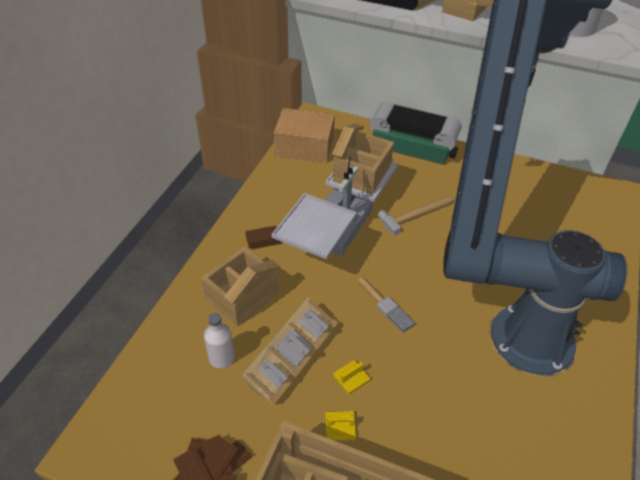

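Candidates for the large weight: steel ones in the rack, at side pixels (315,322), (292,348) and (270,374). The yellow look-alikes at (351,377) and (341,425) are excluded. I'll check this in a close crop.

```bash
python3 - <<'E'
import cv2,numpy as np
a=cv2.imread("pics/side0.png")[295:405,240:350];b=cv2.imread("pics/scene0.png")[170:235,310:400]
a=cv2.resize(a,(440,440),interpolation=cv2.INTER_CUBIC);b=cv2.resize(b,(360,260),interpolation=cv2.INTER_CUBIC)
c=cv2.imread("pics/side0.png")[160:270,255:375]
c=cv2.resize(c,(360,330)); 
o=np.zeros((600,800,3),np.uint8);o[:440,:440]=a;o[:260,440:]=b;o[260:590,440:]=c
cv2.imwrite("pics/crop1.png",o)
E
```

```text
(no output)
```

View pics/crop1.png

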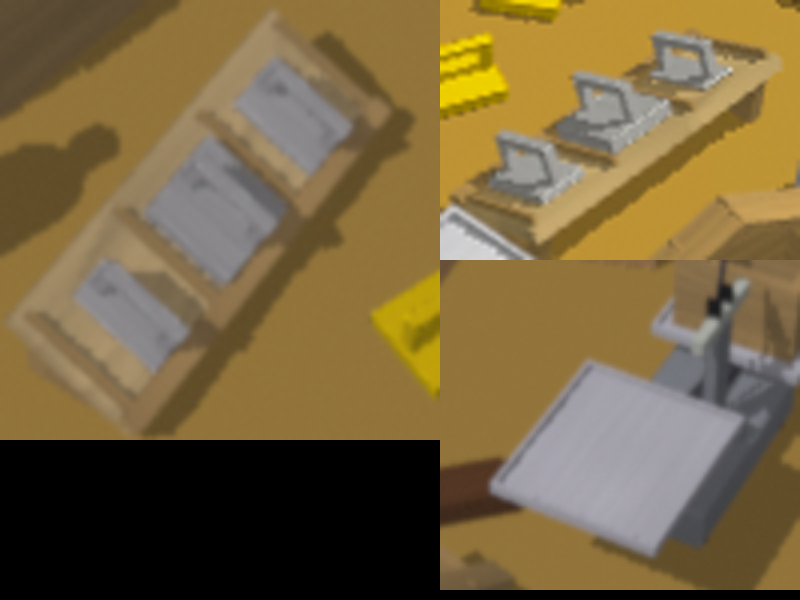

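Large is in the middle bay (side ≈ (293,348)). Medium is in the bay nearest the balance (315,322) and small is in the far bay (270,374). Next I fit the rack and balance poses.

```bash
cat > lib.py <<'E'
from workcell import bot
import cv2,numpy as np
from scipy.optimize import least_squares
from scipy.spatial.transform import Rotation as R
def proj(c,P):
    Rm=R.from_quat(c["orientation"]).as_matrix().T
    K=np.array([[c["fx"],0,c["cx"]],[0,c["fy"],c["cy"]],[0,0,1.]])
    return cv2.projectPoints(np.atleast_2d(P).astype(float),cv2.Rodrigues(Rm)[0],-Rm@c["origin"],K,c["dist_coeffs"])[0][:,0]
def world(p,L):
    L=np.atleast_2d(L);a=p[2];c,s=np.cos(a),np.sin(a)
    return np.c_[p[0]+c*L[:,0]-s*L[:,1],p[1]+s*L[:,0]+c*L[:,1],L[:,2]]
def fit(obs,p0):
    "obs: list of (cal, local pts, pixels)"
    f=lambda p:np.concatenate([(proj(c,world(p,L))-np.array(px)).ravel() for c,L,px in obs])
    r=least_squares(f,p0,loss="soft_l1",x_scale=[100,100,1]);return r.x,f(r.x).round(1)
def tool(target,quat=None):
    "shift in tool axes from current pose to world TCP target, and rotvec deg"
    s=bot.read_state();Rt=R.from_quat(s["orientation"])
    d=Rt.inv().apply(np.array(target)-s["position"])
    w=(Rt.inv()*R.from_quat(quat)).as_rotvec(degrees=True) if quat is not None else 0
    return d.round(1),np.round(w,2)
E
python3 - <<'E'
from lib import *
sd,sc=bot.get_calibration("side"),bot.get_calibration("scene")
hx,hz,lz=44.5,67.7,22.3
rk=[(sd,[[hx,-135,hz],[hx,135,hz],[-hx,-135,lz],[-hx,135,lz]],[(308.7,298.7),(243.7,375),(340,322.5),(275,402.5)]),
 (sc,[[hx,135,hz],[hx,-135,hz]],[(395,185),(335,230)])]
print(fit(rk,[600,100,0]))
L=[[80,250,156],[80,70,156],[-80,70,156],[-80,250,156]]
b=[(sd,L,[(272.3,235),(305,193.3),(356.7,213.3),(326.7,258.3)]),(sc,L,[(358,251),(312,292),(267,259),(313,224)])]
for g in ([600,-300,0],[600,-300,.6],[600,-300,-.6]):print(fit(b,g))
E
```

```text
(array([ 5.44699762e+02,  2.84260842e+02, -2.02836217e-01]), array([-0.3, -2.3, -0.6, -1.2, -2.9,  0.2,  0.1,  0.5, -1.4, -1.7, -2.6,
       -2.5]))
(array([ 5.92928758e+02, -1.83200437e+02, -1.08787083e-01]), array([-0.4,  0. ,  0.1,  0.6,  0.4,  0.1, -0.1, -1. ,  0.8, -0.4,  0.2,
        2.7, -1.2, -0.1, -0.1, -4.8]))
(array([ 592.92875761, -183.20043674,   -6.39197239]), array([-0.4,  0. ,  0.1,  0.6,  0.4,  0.1, -0.1, -1. ,  0.8, -0.4,  0.2,
        2.7, -1.2, -0.1, -0.1, -4.8]))
(array([ 5.92928757e+02, -1.83200437e+02, -1.08787084e-01]), array([-0.4,  0. ,  0.1,  0.6,  0.4,  0.1, -0.1, -1. ,  0.8, -0.4,  0.2,
        2.7, -1.2, -0.1, -0.1, -4.8]))
```

```bash
cat >> lib.py <<'E'
def tiltq(yaw,tilt):
    "tool x=local x tilted, tool z down leaning to +x by tilt"
    return (R.from_euler("z",yaw)*R.from_euler("y",-tilt)*R.from_euler("x",np.pi)).as_quat()
T=np.radians(27)
E
python3 - <<'E'
from lib import *
rk=[544.7,284.3,-.203]
bar=world(rk,[-27.7,0,75.2])[0]; q=tiltq(-.203,T)
z=R.from_quat(q).as_matrix()[:,2]
print(bar,z)
for b in (0,140): print(b,tool(bar+z*(19-b),q))
c=bot.get_calibration("wrist");print(R.from_quat(bot.read_state()["orientation"]).inv().apply(R.from_quat(c["orientation"]).as_matrix()[:,2]))
E
```

```text
[517.56878736 289.88455911  75.2       ] [ 0.44466833 -0.0915284  -0.89100652]
0 (array([ 593.9, -706.1,  173.7]), array([-7.76, 26.28, 31.84]))
140 (array([ 540.3, -740.5,   49. ]), array([-7.76, 26.28, 31.84]))
[-3.05194252e-01 -8.51887958e-04  9.52289737e-01]
```

Call:
move_arm(plan="270 -370 -60 -4 13 16 0.6;270 -370 -60 -4 13 16 0.6;270 -370 -60 -4 13 16 0.6;270 -370 -60 -4 13 16 0.6;270 -370 -60 -4 13 16 0.6;270 -370 -60 -4 13 16 0.6;270 -370 -60 -4 13 16 0.6;270 -370 -60 -4 13 16 0.6;270 -370 -60 -4 13 16 0.6;270 -370 -60 -4 13 16 0.6;270 -370 -60 -4 13 16 0.6;540 -740 49 -7.76 26.28 31.84 0.6;540 -740 49 -7.76 26.28 31.84 0.6;540 -740 49 -7.76 26.28 31.84 0.6;540 -740 49 -7.76 26.28 31.84 0.6;540 -740 49 -7.76 26.28 31.84 0.6;540 -740 49 -7.76 26.28 31.84 0.6;540 -740 49 -7.76 26.28 31.84 0.6;540 -740 49 -7.76 26.28 31.84 0.6;540 -740 49 -7.76 26.28 31.84 0.6")

```text
clock: 1.77
position: [408.3, 93.4, 230.1]
orientation: [0.968, -0.099, 0.231, 0.025]
contact_force: [0.3, -0.4, -0.4]
opening: 51.3
gripper_force: 0.0
```

```bash
python3 - <<'E'
from lib import *
rk=[544.7,284.3,-.203]
bar=world(rk,[-27.7,0,75.2])[0]; q=tiltq(-.203,T)
z=R.from_quat(q).as_matrix()[:,2]
print(tool(bar+z*(19-140),q),bot.read_state()["joint_positions"])
E
```

```text
(array([ -10. , -214.7,   46.9]), array([0.2 , 0.18, 0.04])) [ 0.03700737  0.15424979  2.21559508 -0.34379426  0.33427266  2.11126152]
```

Call:
move_arm(plan="-10 -215 47 0.2 0.2 0 0.6;-10 -215 47 0.2 0.2 0 0.6;-10 -215 47 0.2 0.2 0 0.6;-10 -215 47 0.2 0.2 0 0.6;-10 -215 47 0.2 0.2 0 0.6;-10 -215 47 0.2 0.2 0 0.6;-10 -215 47 0.2 0.2 0 0.6;-10 -215 47 0.2 0.2 0 0.6;-10 -215 47 0.2 0.2 0 0.6")

```text
clock: 2.52
position: [463.1, 299.3, 182.7]
orientation: [0.968, -0.098, 0.232, 0.025]
contact_force: [-1.4, -0.7, 0.3]
opening: 51.2
gripper_force: 0.0
```

```bash
python3 - <<'E'
from lib import *
rk=[544.7,284.3,-.203]
c=bot.get_calibration("wrist");im=bot.read_camera("wrist")
cv2.imwrite("pics/w1.png",im)
L=[[-27.7-26.7*1,0,75.2-13.6],[-27.7+26.7,0,75.2+13.6]]
print(proj(c,world(rk,L)),bot.read_state()["position"])
E
```

```text
[[322.28621688 267.99713392]
 [322.18710436 196.19666068]] [463.11624359 298.72388145 182.95305628]
```

View pics/w1.png

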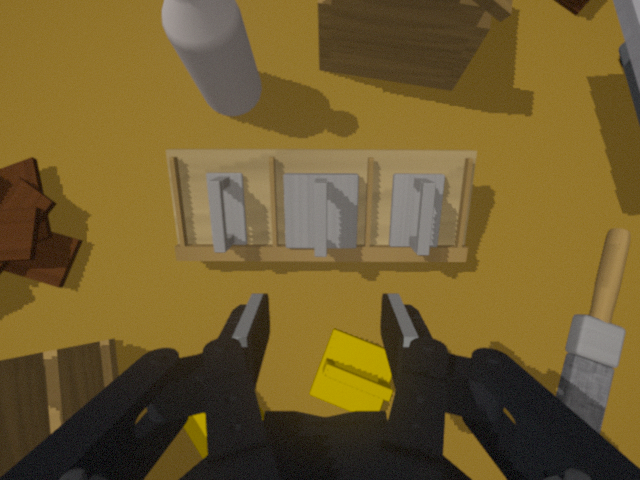

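The wrist view shows large in the middle bay (plate 284–357 × 174–248, bar at column 320). Medium is on the right (391–445) and small on the left (210–245). I'll refine from these plate corners.

```bash
python3 - <<'E'
from lib import *
c=bot.get_calibration("wrist")
# weight-local: z along weight z from underside
pl=[[33,32,13.5],[33,-32,13.5],[-33,32,13.5],[-33,-32,13.5]]
br=[[30,5,43.5],[30,-5,43.5],[-30,5,43.5],[-30,-5,43.5]]
px=np.array([(284,174),(357,174),(285,248),(357,248),(314,179),(327,179),(314,255),(327,255)],float)
def pts(p,L): return R.from_euler("zy",[p[3],-T]).apply(L)+p[:3]
f=lambda p:(proj(c,pts(p,pl+br))-px).ravel()
r=least_squares(f,[535,288,40,-.2],x_scale=[10,10,10,.1]);print(r.x,f(r.x).round(1))
z0=40.1 # underside centre z with -11mm offset
f3=lambda p:f([p[0],p[1],z0,p[2]])
r3=least_squares(f3,[535,288,-.2],x_scale=[10,10,.1]);print(r3.x,f3(r3.x).round(1))
yaw=r.x[3]
for p in (r.x,[r3.x[0],r3.x[1],z0,r3.x[2]]):
    bar=pts(p,[[0,0,39.5]])[0];q=tiltq(p[3],T);zz=R.from_quat(q).as_matrix()[:,2]
    print("bar",bar,tool(bar+19*zz,q),tool(bar-21*zz,q))
E
```

```text
[ 5.47328042e+02  2.87280782e+02  4.29970380e+01 -1.87591065e-01] [-2.9 -1.1 -0.3 -1.4 -1.6 -0.1 -2.7 -1.8  1.8  1.9  1.9  1.8  1.9  0.2
  1.2 -0.1]
[ 5.48039584e+02  2.87168049e+02 -1.87680692e-01] [-2.5 -0.7 -0.6 -1.  -1.2 -0.5 -3.  -2.1  1.9  2.3  1.8  2.2  2.  -0.2
  1.1 -0.5]
bar [529.39541684 287.28078199  78.19179574] (array([ 12.5,  -2.6, 142.8]), array([ 0.51,  0.06, -0.76])) (array([ 12.4,  -2.2, 102.8]), array([ 0.51,  0.06, -0.76]))
bar [530.1069592  287.16804908  75.29475771] (array([ 11.8,  -2.6, 145.8]), array([ 0.51,  0.06, -0.76])) (array([ 11.8,  -2.2, 105.8]), array([ 0.51,  0.06, -0.76]))
```

```bash
cat >> lib.py <<'E'
def wpts(p,L): return R.from_euler("ZY",[p[3],-T]).apply(L)+p[:3]
def wplan(p,h,back):
    bar=wpts(p,[[0,0,h]])[0];q=tiltq(p[3],T);return tool(bar+(19-back)*R.from_quat(q).as_matrix()[:,2],q)
E
python3 - <<'E'
from lib import *
c=bot.get_calibration("wrist")
pl=[[33,32,13.5],[33,-32,13.5],[-33,32,13.5],[-33,-32,13.5]]
br=[[30,5,43.5],[30,-5,43.5],[-30,5,43.5],[-30,-5,43.5]]
px=np.array([(284,174),(357,174),(285,248),(357,248),(314,179),(327,179),(314,255),(327,255)],float)
f=lambda p:(proj(c,wpts(p,pl+br))-px).ravel()
r=least_squares(f,[535,288,40,-.2],x_scale=[10,10,10,.1]);print(r.x,f(r.x).round(1))
print(wplan(r.x,39.5,40),wplan(r.x,39.5,0),wpts(r.x,[[0,0,39.5]]))
E
```

```text
[ 5.46931801e+02  2.84684078e+02  4.34575434e+01 -2.03154504e-01] [-1.3 -1.4  1.7 -1.4  0.4 -1.1 -0.5 -1.1 -0.3  2.  -0.1  2.   0.4  0.2
 -0.3  0.2]
(array([ 12.4,  -3.3, 102.3]), array([0.11, 0.06, 0.03])) (array([ 12.5,  -3.4, 142.3]), array([0.11, 0.06, 0.03])) [[529.3679607  288.30216374  78.65230115]]
```

Call:
move_arm(plan="12.5 -3.4 40 0 0 0 0.6;12.5 -3.4 80 0 0 0 0.6;12.5 -3.4 105 0 0 0 0.6;12.5 -3.4 120 0 0 0 0.6;12.5 -3.4 132 0 0 0 0.6;12.5 -3.4 140 0 0 0 0.6;12.5 -3.4 141 0 0 0 0.6;12.5 -3.4 141 0 0 0 0;12.5 -3.4 141 0 0 0 0;12.5 -3.4 141 0 0 0 0;12.5 -3.4 141 0 0 0 0;12.5 -3.4 141 0 0 0 0;12.5 -3.4 141 0 0 0 0;12.5 -3.4 141 0 0 0 0", newtons=60)

```text
clock: 3.73
position: [549.1, 287.7, 77.0]
orientation: [0.972, -0.094, 0.216, 0.021]
contact_force: [-2.9, -2.8, 6.0]
opening: 8.2
gripper_force: 59.2
```

```bash
python3 - <<'E'
from lib import *
s=bot.read_state();print(s["joint_positions"].round(3),s["opening"],s["contact_force"],s["gripper_force"])
im=bot.read_camera("wrist");sd=bot.read_camera("side")[270:430,200:400]
o=np.zeros((480,800,3),np.uint8);o[:360,:480]=cv2.resize(im,(480,360));o[:256,480:]=cv2.resize(sd,(320,256));cv2.imwrite("pics/w2.png",o)
E
```

```text
[ 0.421  0.689  1.813 -0.75   0.367  2.854] 8.186261786017033 [-2.92461245 -2.77777053  5.99647066] 59.1556079685688
```

View pics/w2.png

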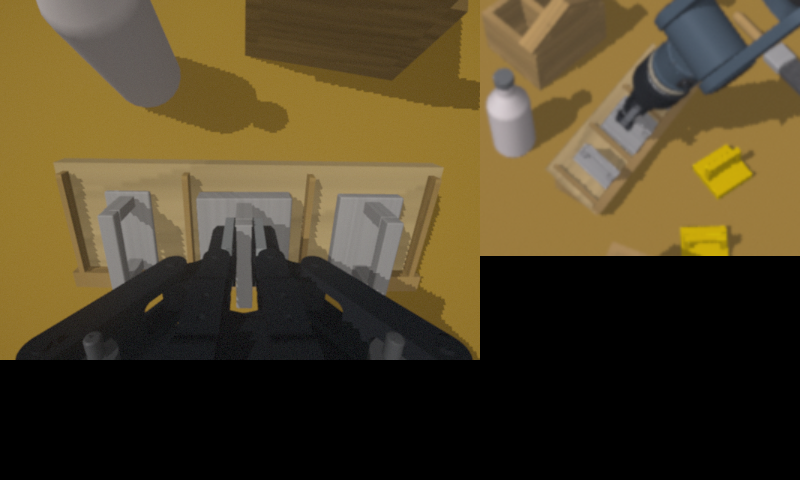

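Joint 6 ran into its limit, so the grasp ended short and off-centre. I'll release, back off, and use the half-turned grasp instead.

Call:
move_arm(plan="0 0 0 0 0 0 0.6;0 0 0 0 0 0 0.6;0 0 0 0 0 0 0.6;0 0 0 0 0 0 0.6;0 0 -20 0 0 0 0.6;0 0 -50 0 0 0 0.6;0 0 -90 0 0 -5 0.6;0 0 -120 0 0 -12 0.6;0 0 -130 0 0 -19 0.6;0 0 -130 0 0 -26 0.6;0 0 -130 0 0 -33 0.6;0 0 -130 0 0 -40 0.6;0 0 -130 0 0 -47 0.6;0 0 -130 0 0 -54 0.6;0 0 -130 0 0 -61 0.6;0 0 -130 0 0 -68 0.6;0 0 -130 0 0 -75 0.6;0 0 -130 0 0 -82 0.6;0 0 -130 0 0 -89 0.6;0 0 -130 0 0 -95 0.6")

```text
clock: 5.5
position: [495.6, 298.8, 193.7]
orientation: [0.724, 0.655, 0.13, 0.174]
contact_force: [-0.1, -0.4, -0.7]
opening: 51.2
gripper_force: 0.0
```

```bash
cat >> lib.py <<'E'
def tiltq2(yaw,tilt): return (R.from_quat(tiltq(yaw,tilt))*R.from_euler("z",np.pi)).as_quat()
E
python3 - <<'E'
from lib import *
print(bot.read_state()["joint_positions"].round(3))
p=[546.9,284.7,43.5,-.203];q=tiltq2(p[3],T);z=R.from_quat(q).as_matrix()[:,2]
print(tool(wpts(p,[[0,0,39.5]])[0]-121*z,q),bot.read_state()["clock"])
E
```

```text
[ 0.487  0.451  1.827 -0.51   0.576  0.978]
(array([ -1.3, -21.2,  -1.9]), array([ -1.19,  -1.78, -84.13])) 5.5
```

Call:
move_arm(plan="-1.3 -21 -2 -1.2 -1.8 -84 0.6;-1.3 -21 -2 -1.2 -1.8 -84 0.6;-1.3 -21 -2 -1.2 -1.8 -84 0.6;-1.3 -21 -2 -1.2 -1.8 -84 0.6;-1.3 -21 -2 -1.2 -1.8 -84 0.6;-1.3 -21 -2 -1.2 -1.8 -84 0.6;-1.3 -21 -2 -1.2 -1.8 -84 0.6;-1.3 -21 -2 -1.2 -1.8 -84 0.6;-1.3 -21 -2 -1.2 -1.8 -84 0.6;-1.3 -21 -2 -1.2 -1.8 -84 0.6;-1.3 -21 -2 -1.2 -1.8 -84 0.6;-1.3 -21 -2 -1.2 -1.8 -84 0.6;-1.3 -21 -2 -1.2 -1.8 -84 0.6;-1.3 -21 -2 -1.2 -1.8 -84 0.6")

```text
clock: 6.67
position: [475.7, 299.5, 186.7]
orientation: [0.104, 0.967, -0.023, 0.232]
contact_force: [-0.1, -0.1, -0.1]
opening: 51.1
gripper_force: 0.0
```

```bash
python3 - <<'E'
from lib import *
print(bot.read_state()["joint_positions"].round(3))
c=bot.get_calibration("wrist");im=bot.read_camera("wrist");cv2.imwrite("pics/w3.png",im)
p=[546.9,284.7,43.5,-.203]
pl=[[33,32,13.5],[33,-32,13.5],[-33,32,13.5],[-33,-32,13.5]]
br=[[30,5,43.5],[30,-5,43.5],[-30,5,43.5],[-30,-5,43.5]]
print(proj(c,wpts(p,pl+br)).round(1).tolist())
q=tiltq2(p[3],T);z=R.from_quat(q).as_matrix()[:,2]
print(tool(wpts(p,[[0,0,39.5]])[0]+19*z,q))
E
```

```text
[ 0.524  0.45   1.881 -0.633  0.536 -0.328]
[[360.6, 261.3], [289.9, 262.0], [362.2, 188.3], [286.6, 189.2], [331.3, 271.3], [319.1, 271.4], [330.9, 198.7], [317.9, 198.8]]
(array([ 3.000e-01, -1.000e-01,  1.401e+02]), array([-0.03,  0.01, -0.59]))
```

View pics/w3.png

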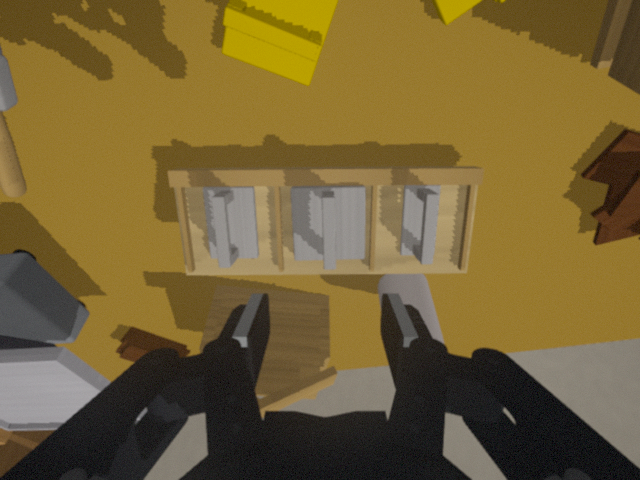

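Call:
move_arm(plan="2.5 3 40 0 0 0 0.6;2.5 3 80 0 0 0 0.6;2.5 3 105 0 0 0 0.6;2.5 3 120 0 0 0 0.6;2.5 3 132 0 0 0 0.6;2.5 3 139 0 0 0 0.6;2.5 3 139 0 0 0 0.6;2.5 3 139 0 0 0 0;2.5 3 139 0 0 0 0;2.5 3 139 0 0 0 0;2.5 3 139 0 0 0 0;2.5 3 139 0 0 0 0;2.5 3 139 0 0 0 0", newtons=60)

```text
clock: 7.8
position: [535.9, 290.4, 63.0]
orientation: [0.102, 0.967, -0.023, 0.233]
contact_force: [-3.6, 0.1, 6.9]
opening: 8.5
gripper_force: 59.1
```

```bash
python3 - <<'E'
from lib import *
s=bot.read_state();print(s["joint_positions"].round(3),s["opening"],tool([537.9,286.6,61.7],tiltq2(-.203,T)))
# pan: weights along y of pan; yaw balance
b=[592.9,-183.2,-.109]
for y in (160+42,):
  for z in (150,): print(world(b,[0,y,z]))
E
```

```text
[ 0.449  0.715  1.855 -1.001  0.334  0.008] 8.45570681779785 (array([-1.8, -3.3,  2.4]), array([ 0.03,  0.09, -0.45]))
[[614.87442658  17.60120661 150.        ]]
```

Call:
move_arm(plan="0 0 -5 0 0 0 0;0 0 -15 0 0 0 0;0 0 -30 0 0 0 0;0 0 -60 0 0 0 0;0 0 -90 0 0 0 0;0 0 -120 0 0 0 0;0 0 -150 0 0 0 0;0 0 -170 0 0 0 0;0 0 -170 0 0 0 0;0 0 -170 0 0 0 0")

```text
clock: 8.63
position: [459.4, 305.6, 213.5]
orientation: [0.103, 0.967, -0.023, 0.232]
contact_force: [0.8, 0.1, -5.4]
opening: 8.7
gripper_force: 59.0
```

```bash
python3 - <<'E'
from lib import *
b=[592.9,-183.2,-.109]
s=bot.read_state();print(s["opening"],s["gripper_force"],s["joint_positions"].round(2))
t=world(b,[0,200,225])[0]
print(t,tool(t,tiltq2(-.109,0)))
q=tiltq2(-.109,0); cq=R.from_quat(q)
E
```

```text
8.707719335689015 59.01767313480377 [ 0.55  0.4   1.87 -0.58  0.6  -0.36]
[614.656858    15.61307585 225.        ] (array([-194.9, -251.1,   85.4]), array([-1.17, 26.98, -5.75]))
```

Call:
move_arm(plan="-195 -251 85 -1.2 27 -5.8 0;-195 -251 85 -1.2 27 -5.8 0;-195 -251 85 -1.2 27 -5.8 0;-195 -251 85 -1.2 27 -5.8 0;-195 -251 85 -1.2 27 -5.8 0;-195 -251 85 -1.2 27 -5.8 0;-195 -251 85 -1.2 27 -5.8 0;-195 -251 85 -1.2 27 -5.8 0;-195 -251 85 -1.2 27 -5.8 0;-195 -251 85 -1.2 27 -5.8 0;-195 -251 85 -1.2 27 -5.8 0;-195 -251 85 -1.2 27 -5.8 0;-195 -251 85 -1.2 27 -5.8 0")

```text
clock: 9.72
position: [614.0, 15.8, 222.8]
orientation: [0.055, 0.999, 0.0, -0.003]
contact_force: [-0.4, 0.2, -5.4]
opening: 8.6
gripper_force: 59.0
```

```bash
python3 - <<'E'
from lib import *
b=[592.9,-183.2,-.109]
s=bot.read_state();print(tool(world(b,[0,200,225])[0],tiltq2(-.109,0)),s["joint_positions"].round(2))
c=bot.get_calibration("wrist");w=bot.read_camera("wrist")
L=[[80,250,156],[80,70,156],[-80,70,156],[-80,250,156]]
for n,cc,im in (("w",c,w),("s",bot.get_calibration("side"),bot.read_camera("side"))):
    P=proj(cc,world(b,L));print(n,P.round(1).tolist())
    for x,y in P: cv2.circle(im,(int(x),int(y)),2,(0,0,255),-1)
    if n=="w": W=im
    else: S=cv2.resize(im[160:300,230:410],(360,280))
o=np.zeros((480,800,3),np.uint8);o[:330,:440]=cv2.resize(W,(440,330));o[:280,440:]=S;cv2.imwrite("pics/p1.png",o)
E
```

```text
(array([-0.7, -0.1, -2.2]), array([ 0.02, -0.31, -0.01])) [-0.16  0.52  1.47  0.    1.16 -1.62]
w [[393.7, 363.1], [146.3, 362.7], [103.8, 132.0], [410.2, 131.0]]
s [[271.9, 235.0], [305.1, 193.9], [357.1, 213.4], [326.6, 257.3]]
```

View pics/p1.png

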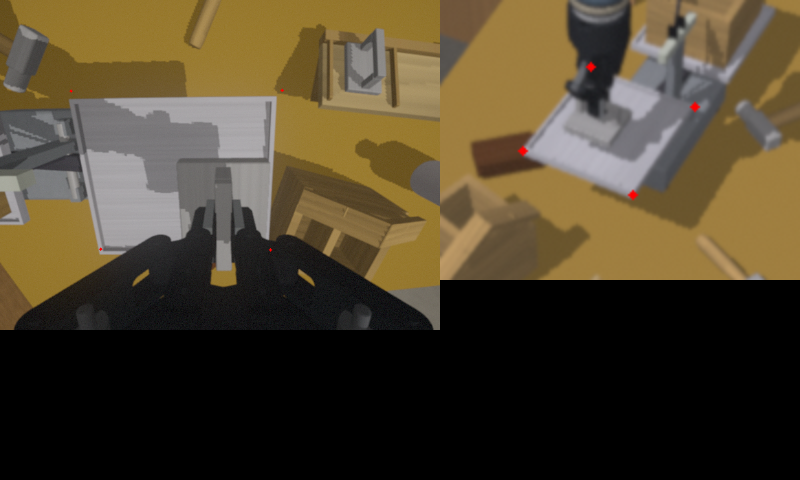

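```bash
python3 - <<'E'
from lib import *
c=bot.get_calibration("wrist")
L=[[80,70,156],[-80,70,156],[-80,250,156]]
px=[(141,368),(104.7,146),(401.5,141)]
p,r=fit([(c,L,px)],[592.9,-183.2,-.109]);print(p,r)
f=lambda v:(proj(c,world(v[:3],np.array(L)+[0,0,v[3]]))-px).ravel()
r=least_squares(f,[592.9,-183,-.1,0],x_scale=[10,10,.1,10]);print(r.x,f(r.x).round(1))
for q in (p,r.x): print(tool(world(q,[0,198,220])[0],tiltq2(q[2],0)))
E
```

```text
[ 5.99542945e+02 -1.87103475e+02 -1.05683127e-01] [ 1.9  0.8 -5.2 -2.8  0.2  0.8]
[ 5.99957162e+02 -1.87061578e+02 -1.07568172e-01 -1.98573955e+00] [ 3.3 -0.4 -2.6 -2.  -0.2  2.2]
(array([-7. , -6.4,  3.9]), array([ 0.01, -0.19, -0.08]))
(array([-7.7, -6.3,  3.9]), array([ 0.01, -0.19,  0.03]))
```

Call:
move_arm(plan="-5 -6 15 0 -0.2 0 0;-5 -6 30 0 -0.2 0 0;-5 -6 38 0 -0.2 0 0;-5 -6 41 0 -0.2 0 0;-5 -6 43 0 -0.2 0 0;-5 -6 44.5 0 -0.2 0 0;-5 -6 46 0 -0.2 0 0;-5 -6 47.5 0 -0.2 0 0;-5 -6 49 0 -0.2 0 0;-5 -6 50.5 0 -0.2 0 0;-5 -6 52 0 -0.2 0 0;-5 -6 53 0 -0.2 0 0;-5 -6 53 0 -0.2 0 0")

```text
clock: 10.9
position: [619.9, 9.2, 172.2]
orientation: [0.054, 0.999, -0.0, 0.002]
contact_force: [0.4, 1.0, -4.8]
opening: 8.6
gripper_force: 59.0
```

Just about touching; continue slowly.

Call:
move_arm(plan="0 0 1 0 0 0 0;0 0 2 0 0 0 0;0 0 3 0 0 0 0;0 0 4 0 0 0 0;0 0 4 0 0 0 0;0 0 4 0 0 0 0")

```text
clock: 11.4
position: [620.1, 9.7, 168.7]
orientation: [0.054, 0.999, 0.0, 0.002]
contact_force: [-0.0, 3.2, -0.3]
opening: 8.6
gripper_force: 59.7
```

Call:
move_arm(plan="0 0 1 0 0 0 0;0 0 1.5 0 0 0 0;0 0 1.5 0 0 0 0;0 0 1.5 0 0 0 0")

```text
clock: 11.73
position: [620.2, 9.4, 167.0]
orientation: [0.054, 0.999, -0.0, 0.002]
contact_force: [-0.8, 3.2, 1.0]
opening: 8.5
gripper_force: 59.7
```

Call:
move_arm(plan="0 0 0 0 0 0 0.15;0 0 0 0 0 0 0.3;0 0 0 0 0 0 0.4;0 0 0 0 0 0 0.4;0 0 0 0 0 0 0.4;0 0 -5 0 0 0 0.4;0 0 -15 0 0 0 0.4;0 0 -40 0 0 0 0.4;0 0 -70 0 0 0 0.4;0 0 -100 0 0 0 0.4;0 0 -110 0 0 0 0.4;0 0 -110 0 0 0 0.4")

```text
clock: 12.73
position: [621.8, 9.0, 281.5]
orientation: [0.054, 0.999, -0.001, 0.006]
contact_force: [-0.4, 0.1, -0.7]
opening: 34.0
gripper_force: 0.0
```

```bash
python3 - <<'E'
from lib import *
sd=bot.read_camera("side");sc=bot.read_camera("scene")
o=np.zeros((500,800,3),np.uint8)
o[:,:400]=cv2.resize(sd[150:275,280:380],(400,500),interpolation=cv2.INTER_CUBIC)
o[:,400:]=cv2.resize(sc[200:350,220:340],(400,500),interpolation=cv2.INTER_CUBIC);cv2.imwrite("pics/b1.png",o)
b=[598,-186,-.107]
for n in("side","scene"):
  for a in (.067,.107,.147,.187,): print(n,a,proj(bot.get_calibration(n),world(b,[0,-175*np.sin(a),75+175*np.cos(a)])).round(1),proj(bot.get_calibration(n),world(b,[[-80,250,126+160*np.sin(a)]])).round(1))
E
```

```text
side 0.067 [[344.2 159.1]] [[325.1 260.9]]
side 0.107 [[345.3 157.9]] [[325.1 259.3]]
side 0.147 [[346.4 156.7]] [[325.2 257.6]]
side 0.187 [[347.4 155.6]] [[325.3 256. ]]
scene 0.067 [[262.7 277.3]] [[313.7 225.2]]
scene 0.107 [[260.5 279.4]] [[313.7 223.7]]
scene 0.147 [[258.3 281.5]] [[313.7 222.2]]
scene 0.187 [[256.1 283.7]] [[313.7 220.7]]
```

View pics/b1.png

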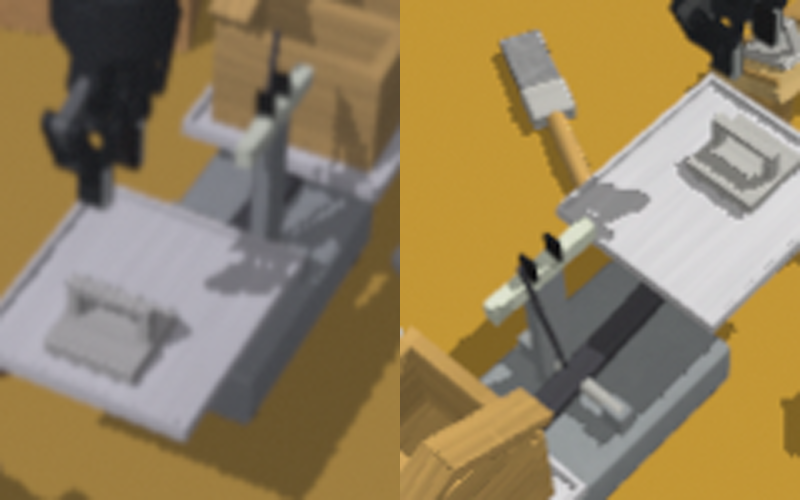

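Large stands on the pan (side crop (110,335)), and the pointer still leans to the planter's side at the left tab. I measure the beam angle by registering the planter's shift against the first pictures.

```bash
python3 - <<'E'
from lib import *
b=[598,-186,-.107]
for n,(x0,y0,x1,y1) in (("scene",(172,300,275,400)),("side",(336,120,402,192))):
    A=cv2.imread(f"pics/{n}0.png",0);B=cv2.cvtColor(bot.read_camera(n),cv2.COLOR_BGR2GRAY)
    m=np.eye(2,3,dtype=np.float32)
    cc,m=cv2.findTransformECC(A[y0:y1,x0:x1],B[y0:y1,x0:x1],m,cv2.MOTION_TRANSLATION,(3,200,1e-6),None,3)
    c=bot.get_calibration(n)
    P=lambda a:proj(c,world(b,[0,-160,120+60-160*np.sin(a)]))[0]
    print(n,cc,m[:,2],{a:(P(a)-P(.19)).round(2).tolist() for a in (.067,.1,.12,.14,.16,.186)})
    np.save(f"{n}_1.npy",B)
E
```

```text
scene 0.9036653941964119 [-0.27565077 -0.50255287] {0.067: [-1.31, -3.91], 0.1: [-0.95, -2.85], 0.12: [-0.74, -2.21], 0.14: [-0.53, -1.57], 0.16: [-0.31, -0.94], 0.186: [-0.04, -0.12]}
side 0.8378216191790478 [-0.02863291 -0.07054368] {0.067: [0.5, -5.16], 0.1: [0.37, -3.76], 0.12: [0.28, -2.92], 0.14: [0.2, -2.08], 0.16: [0.12, -1.24], 0.186: [0.02, -0.17]}
```

```bash
python3 - <<'E'
from lib import *
def shift(A,B,box,r=8):
    x0,y0,x1,y1=box;k=8
    t=cv2.resize(A[y0:y1,x0:x1],None,fx=k,fy=k,interpolation=cv2.INTER_CUBIC)
    s=cv2.resize(B[y0-r:y1+r,x0-r:x1+r],None,fx=k,fy=k,interpolation=cv2.INTER_CUBIC)
    _,v,_,l=cv2.minMaxLoc(cv2.matchTemplate(s,t,cv2.TM_CCOEFF_NORMED));return round(v,3),l[0]/k-r,l[1]/k-r
bx={"scene":[(185,310,262,380),(205,305,240,340),(185,335,215,365),(225,335,262,375)],"side":[(342,130,385,165),(350,150,390,185),(336,128,360,160)]}
for n in bx:
    A=cv2.imread(f"pics/{n}0.png",0);B=np.load(f"{n}_1.npy")
    for q in bx[n]: print(n,q,shift(A,B,q))
# pointer/tab ends: fit line to dark pointer pixels in scene
for nm,I in (("t0",cv2.imread("pics/scene0.png",0)),("t1",np.load("scene_1.npy"))):
    print(nm);print(I[274:302:2,252:276])
E
```

```text
scene (185, 310, 262, 380) (0.943, -0.5, -0.5)
scene (205, 305, 240, 340) (0.978, -0.375, -0.625)
scene (185, 335, 215, 365) (0.996, -0.625, -0.625)
scene (225, 335, 262, 375) (0.991, -0.625, -0.375)
side (342, 130, 385, 165) (0.989, 0.0, -1.0)
side (350, 150, 390, 185) (0.974, 0.0, -0.625)
side (336, 128, 360, 160) (0.974, -0.25, -0.375)
t0
[[148 148 148 148 149 148 148 148 149 148 149 102  33  16  17  18 129 193
  187 155 144 143 139 122]
 [148 148 149 122  75 105 134 145 148 147 144 143 122  76  32  17  79 131
  145 142 135 116 100  97]
 [148 148 149 108  45  24  27  60 108 135 142 143 143 140 118  83  93 127
  129 107  96  96  96  96]
 [148 145 138 116  64  17  15  21  47 141 161 172 163 137 131 135 123 104
   96  97  96  96  96  96]
 [148 118  71  77 100  88  46  16  20 130 153 145 144 140 126 107  99  98
   97  97  96  97  96  97]
 [152 143 106  55  68 121 130  90  59 109 137 133 116 102 100  99  98  98
   96  96  97  96  96  95]
 [197 158 160 134  67  64 116 148 151 138 114  99  98  99  99  99  99  99
   97  98  95  93  91  93]
 [218 212 187 156 110  57  71  99 102  97  98  98
[... 1376 characters left out ...]
17 192 161 150 142 101  56  61  90 103 103 103 103 103 102 102 102
   97  94  93  98  99  99]
 [170 142 145 149 144 123  90  63  53  67  92 101 101 102 101 102 102  99
   95  98  99  99 100  99]
 [126 133 136 121 103  94  87  79  61  50  67  92 101 102 101 101 101 102
  101 100 100 101 102 100]
 [115 106 100  99  99  97  90  86  81  61  49  78  99 102 102 102 101 102
  102 101 101 101 101 101]
 [ 99  99  99  99  99  97  91  87  90  88  68  50  79  98 102 101 102 102
  102 102 101 101 101 101]
 [ 99  99  99  99  99 107 103  90  86  95  92  66  50  77  99 103 102 102
  102 101  99 100 101 101]
 [100  99 103 114 134 152 145 110  86  90  98  93  67  48  77  98 103 102
  101 100 101 101 101 102]]
```

```bash
python3 - <<'E'
from lib import *
b=[598,-186,-.107];c=bot.get_calibration("scene")
def col(a,rows):
    h=np.linspace(20,175,80);P=proj(c,world(b,np.c_[0*h,-h*np.sin(a),75+h*np.cos(a)]))
    o=np.argsort(P[:,1]);return np.interp(rows,P[o,1],P[o,0])
rows=np.array([284,286,288,290,292,294,296,298,300])
def meas(I,a):
    out=[]
    for r,g in zip(rows,col(a,rows)-0.5):
        lo=int(g)-5;v=120-I[r,lo:lo+12].astype(float);v=np.clip(v-45,0,None);i=np.argmax(v);s=slice(max(i-1,0),i+2);out.append(lo+(np.arange(12)[s]*v[s]).sum()/v[s].sum())
    return np.array(out)
A=cv2.imread("pics/scene0.png",0);B=np.load("scene_1.npy")
d=meas(B,.13)-meas(A,.19);print(d.round(2))
for a in (.067,.1,.12,.14,.16,.18):print(a,(col(a,rows)-col(.19,rows)).round(2))
E
```

```text
[2.68 1.42 2.24 1.49 1.42 1.03 1.15 1.02 1.04]
0.067 [8.29 7.72 7.14 6.56 5.99 5.41 4.83 4.25 3.68]
0.1 [6.39 5.95 5.5  5.06 4.61 4.17 3.72 3.28 2.83]
0.12 [5.14 4.78 4.43 4.07 3.71 3.35 3.   2.64 2.28]
0.14 [3.8  3.54 3.27 3.01 2.74 2.48 2.22 1.95 1.69]
0.16 [2.37 2.2  2.04 1.87 1.71 1.54 1.38 1.21 1.05]
0.18 [0.82 0.76 0.7  0.65 0.59 0.53 0.48 0.42 0.36]
```

Beam ≈ +0.163 rad, so about 255 g is missing and the medium weight is needed. It is in the bay nearest the balance.

```bash
python3 - <<'E'
from lib import *
p=[529.8,201.5,43.5,-.203];q=tiltq2(p[3],T);z=R.from_quat(q).as_matrix()[:,2]
t=wpts(p,[[0,0,34.5]])[0]-121*z
print(t,tool(t,q))
E
```

```text
[460.65407443 215.73266677 182.05151451] (array([179., 188.,  93.]), array([  1.28, -26.99,   5.33]))
```

Call:
move_arm(plan="100 90 0 0.7 -14 2.7 0.6;100 90 0 0.7 -14 2.7 0.6;100 90 0 0.7 -14 2.7 0.6;179 188 93 1.3 -27 5.3 0.6;179 188 93 1.3 -27 5.3 0.6;179 188 93 1.3 -27 5.3 0.6;179 188 93 1.3 -27 5.3 0.6;179 188 93 1.3 -27 5.3 0.6;179 188 93 1.3 -27 5.3 0.6;179 188 93 1.3 -27 5.3 0.6;179 188 93 1.3 -27 5.3 0.6;179 188 93 1.3 -27 5.3 0.6;179 188 93 1.3 -27 5.3 0.6")

```text
clock: 14.02
position: [463.2, 214.9, 183.5]
orientation: [0.099, 0.967, -0.024, 0.234]
contact_force: [-0.6, 1.0, 0.0]
opening: 51.4
gripper_force: 0.0
```

```bash
python3 - <<'E'
from lib import *
c=bot.get_calibration("wrist");im=bot.read_camera("wrist")
cv2.imwrite("pics/m1.png",im)
p=[529.8,201.5,43.5,-.203];q=tiltq2(p[3],T);z=R.from_quat(q).as_matrix()[:,2]
print(tool(wpts(p,[[0,0,34.5]])[0]+19*z,q),bot.read_state()["joint_positions"].round(2))
print(proj(c,wpts(p,[[30,5,38.5],[30,-5,38.5],[-30,5,38.5],[-30,-5,38.5]])).round(1).tolist())
E
```

```text
(array([  3.9,   0.4, 140.2]), array([-0.01,  0.29, -0.08])) [ 0.36  0.39  2.04 -0.7   0.39 -0.4 ]
[[331.5, 267.5], [319.3, 267.5], [331.9, 194.5], [318.8, 194.5]]
```

View pics/m1.png

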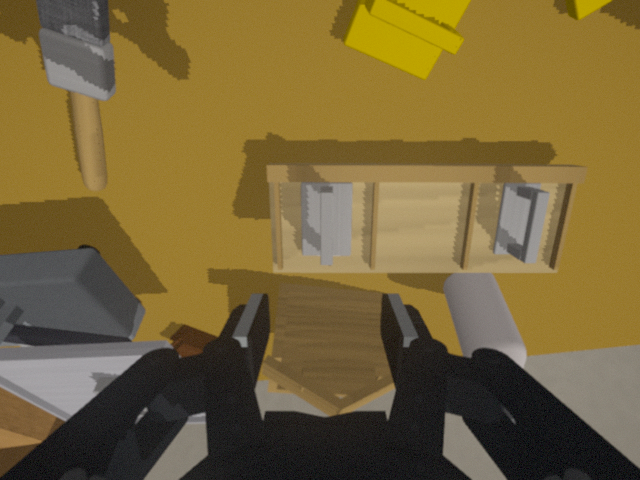

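The medium weight's bar is at columns 319–332, rows 190–265, right where predicted; the middle bay is empty. Grasp it.

Call:
move_arm(plan="5.5 0.5 40 0 0.3 0 0.6;5.5 0.5 80 0 0.3 0 0.6;5.5 0.5 105 0 0.3 0 0.6;5.5 0.5 120 0 0.3 0 0.6;5.5 0.5 132 0 0.3 0 0.6;5.5 0.5 138.5 0 0.3 0 0.6;5.5 0.5 138.5 0 0.3 0 0.6;5.5 0.5 138.5 0 0.3 0 0;5.5 0.5 138.5 0 0.3 0 0;5.5 0.5 138.5 0 0.3 0 0;5.5 0.5 138.5 0 0.3 0 0;5.5 0.5 138.5 0 0.3 0 0;5.5 0.5 138.5 0 0.3 0 0;5.5 0.5 134 0 0.3 0 0;5.5 0.5 125 0 0.3 0 0;5.5 0.5 105 0 0.3 0 0;5.5 0.5 70 0 0.3 0 0;5.5 0.5 35 0 0.3 0 0;5.5 0.5 0 0 0.3 0 0;5.5 0.5 -25 0 0.3 0 0", newtons=60)

```text
clock: 15.73
position: [443.2, 219.4, 203.9]
orientation: [0.098, 0.968, -0.023, 0.23]
contact_force: [1.1, -0.9, -1.7]
opening: 8.3
gripper_force: 58.7
```

```bash
python3 - <<'E'
from lib import *
b=[598,-186,-.107]
t=world(b,[0,124,230])[0];t1=world(b,[-60,200,260])[0]
print(t,tool(t,tiltq2(-.107,0)),tool(t1,tiltq2(-.107,0)),bot.read_state()["contact_force"])
E
```

```text
[611.24269693 -62.70916101 230.        ] (array([-209.3, -242.7,   76.2]), array([-1.26, 26.72, -5.34])) (array([-163. , -172.7,   19.3]), array([-1.26, 26.72, -5.34])) [ 1.05932217 -0.92654821 -1.7399195 ]
```

Call:
move_arm(plan="-163 -173 19 -1.3 26.7 -5.3 0;-163 -173 19 -1.3 26.7 -5.3 0;-163 -173 19 -1.3 26.7 -5.3 0;-163 -173 19 -1.3 26.7 -5.3 0;-163 -173 19 -1.3 26.7 -5.3 0;-163 -173 19 -1.3 26.7 -5.3 0;-209 -243 76 -1.3 26.7 -5.3 0;-209 -243 76 -1.3 26.7 -5.3 0;-209 -243 76 -1.3 26.7 -5.3 0;-209 -243 76 -1.3 26.7 -5.3 0;-209 -243 76 -1.3 26.7 -5.3 0;-209 -243 76 -1.3 26.7 -5.3 0;-209 -243 76 -1.3 26.7 -5.3 0")

```text
clock: 16.82
position: [612.0, -62.4, 228.7]
orientation: [0.054, 0.999, 0.001, 0.0]
contact_force: [0.3, 0.5, -2.6]
opening: 8.6
gripper_force: 58.8
```

```bash
python3 - <<'E'
from lib import *
b=[598,-186,-.107]
print(tool(world(b,[0,124,230])[0],tiltq2(-.107,0)))
w=bot.read_camera("wrist");s=bot.read_camera("side")[150:280,270:400]
o=np.zeros((480,800,3),np.uint8);o[:360,:480]=cv2.resize(w,(480,360));o[:320,480:]=cv2.resize(s,(320,320));cv2.imwrite("pics/p2.png",o)
E
```

```text
(array([ 0.8, -0.4, -1.3]), array([ 0.09,  0.01, -0.08]))
```

View pics/p2.png

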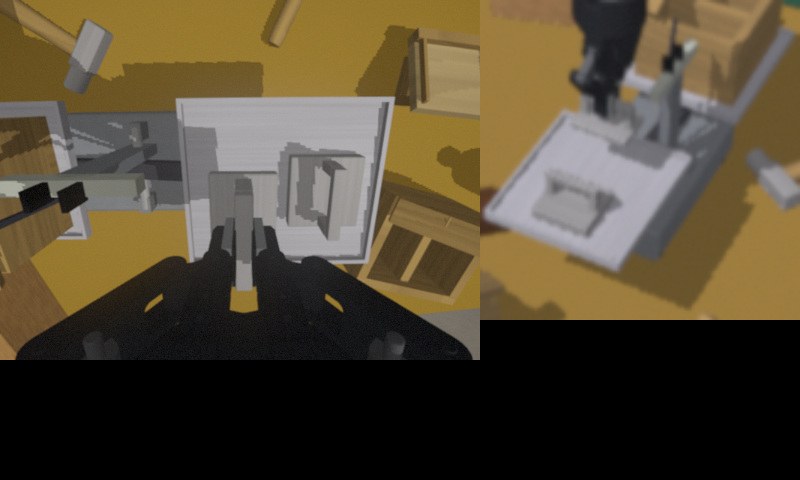

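Call:
move_arm(plan="0 -5 20 0 0 0 0;0 -5 40 0 0 0 0;0 -5 55 0 0 0 0;0 -5 61 0 0 0 0;0 -5 63 0 0 0 0;0 -5 64.5 0 0 0 0;0 -5 66 0 0 0 0;0 -5 67.5 0 0 0 0;0 -5 69 0 0 0 0;0 -5 71 0 0 0 0;0 -5 73 0 0 0 0;0 -5 75 0 0 0 0;0 -5 77 0 0 0 0;0 -5 79 0 0 0 0;0 -5 81 0 0 0 0;0 -5 83 0 0 0 0;0 -5 84 0 0 0 0;0 -5 84 0 0 0 0")

```text
clock: 18.42
position: [613.4, -68.2, 145.5]
orientation: [0.054, 0.999, -0.0, 0.002]
contact_force: [0.1, 1.1, -0.2]
opening: 8.5
gripper_force: 59.1
```

Call:
move_arm(plan="0 0 1.5 0 0 0 0;0 0 3 0 0 0 0;0 0 4.5 0 0 0 0;0 0 6 0 0 0 0;0 0 6 0 0 0 0;0 0 6 0 0 0 0")

```text
clock: 18.92
position: [613.5, -68.2, 139.8]
orientation: [0.054, 0.999, -0.0, 0.002]
contact_force: [-0.4, 0.3, 0.1]
opening: 8.3
gripper_force: 59.2
```

Call:
move_arm(plan="0 0 1 0 0 0 0.13;0 0 1 0 0 0 0.16;0 0 1 0 0 0 0.2;0 0 1 0 0 0 0.3;0 0 1 0 0 0 0.3;0 0 1 0 0 0 0.3;0 0 -3 0 0 0 0.3;0 0 -12 0 0 0 0.3;0 0 -30 0 0 0 0.3;0 0 -60 0 0 0 0.3;0 0 -95 0 0 0 0.3;0 0 -130 0 0 0 0.3;0 0 -160 0 0 0 0.3;60 60 -160 0 0 0 0.3;100 100 -160 0 0 0 0.3;100 100 -160 0 0 0 0.3;100 100 -160 0 0 0 0.3;100 100 -160 0 0 0 0.3")

```text
clock: 20.42
position: [521.1, 45.1, 300.6]
orientation: [0.052, 0.999, 0.0, 0.001]
contact_force: [0.4, -0.4, 0.1]
opening: 25.8
gripper_force: 0.0
```

```bash
python3 - <<'E'
from lib import *
sd=bot.read_camera("side");sc=bot.read_camera("scene")
o=np.zeros((500,800,3),np.uint8)
o[:,:400]=cv2.resize(sd[150:275,280:380],(400,500),interpolation=cv2.INTER_CUBIC)
o[:,400:]=cv2.resize(sc[200:350,220:340],(400,500),interpolation=cv2.INTER_CUBIC);cv2.imwrite("pics/end.png",o)
b=[598,-186,-.107];c=bot.get_calibration("scene");B=cv2.cvtColor(sc,cv2.COLOR_BGR2GRAY);A=cv2.imread("pics/scene0.png",0)
h=np.linspace(20,175,80)
def col(a,rows):
    P=proj(c,world(b,np.c_[0*h,-h*np.sin(a),75+h*np.cos(a)]));o=np.argsort(P[:,1]);return np.interp(rows,P[o,1],P[o,0])
rows=np.array([290,292,294,296,298,300])
for r in rows: print(r,np.argmin(A[r,252:285])+252,np.argmin(B[r,252:285])+252)
for a in(-.06,0,.06,.12):print(a,(col(a,rows)-col(.19,rows)).round(1))
def shift(A,B,box,r=10):
    x0,y0,x1,y1=box;k=8;f=lambda I:cv2.resize(I,None,fx=k,fy=k,interpolation=cv2.INTER_CUBIC)
    _,v,_,l=cv2.minMaxLoc(cv2.matchTemplate(f(B[y0-r:y1+r,x0-r:x1+r]),f(A[y0:y1,x0:x1]),cv2.TM_CCOEFF_NORMED));return v,l[0]/k-r,l[1]/k-r
print(shift(A,B,(185,335,215,365)))
P=lambda a:proj(c,world(b,[0,-160,180-160*np.sin(a)]))[0]
print([(P(a)-P(.19)).round(1) for a in(-.06,0,.06,.12)])
E
```

```text
290 258 267
292 259 267
294 261 267
296 262 268
298 263 268
300 264 268
-0.06 [11.2 10.2  9.2  8.3  7.3  6.3]
0 [9.2 8.4 7.6 6.8 6.  5.2]
0.06 [6.9 6.3 5.7 5.1 4.4 3.8]
0.12 [4.1 3.7 3.4 3.  2.6 2.3]
(0.985552966594696, -3.625, -5.0)
[array([-2.7, -8.1]), array([-2. , -6.1]), array([-1.4, -4.1]), array([-0.7, -2.2])]
```

```bash
python3 - <<'E'
from lib import *
B=cv2.cvtColor(bot.read_camera("scene"),cv2.COLOR_BGR2GRAY)
for r in range(264,292,2):print(r,*["#" if v<50 else "+" if v<80 else "." for v in B[r,250:276]])
sd,A=bot.read_camera("side"),cv2.imread("pics/side0.png")
g=cv2.cvtColor(sd,cv2.COLOR_BGR2HSV)
# planter-free check of small weight still in rack and pointer between tabs (side)
G=cv2.cvtColor(sd,cv2.COLOR_BGR2GRAY)
for r in range(154,184,2):print(r,*["#" if v<50 else "+" if v<80 else "." for v in G[r,334:362]])
E
```

```text
264 . . . . . . . . . . . . . . . . . . . . . . . . . .
266 . . . . . . . . . . . . . . . . . . . . . . . . . .
268 . . . . . . . . . . . . . . . . . . . . . . . . . .
270 . . . . . . . . . . . . . + # . . . . . . . . . . .
272 . . . . . . . . . . . . . . + + # . . . . . . . . .
274 . . . . . . . . . . . . . . + # # # . . . . . . . .
276 . . . . . . + . . . . . . . . # # # . . . . . . . .
278 . . . . . . # # # + . . . . . # + + . . . . . . . .
280 . . . . . . + # # # # . . . . + + . . . . . . . . .
282 . . . . . . . . # # # . . . . + # . . . . . . . . .
284 . . . . . . . . . . + . . . . + # + . . . . . . . .
286 . . . . . . . . . . . . . . . + # + . . . . . . . .
288 . . . . . . . . . . . . . . . . + + . . . . . . . .
290 . . . . . . . . . . . . . . . . + # . . . . . . . .
154 . . . . . . . . . . . . . . . . . . . . . . + + # # # .
156 . . . . . . . . . . . . . . . . . . + + + + + + # # + .
158 . . . . . . . . . . . . . . . . . . . . . + + # # # + .
160 # + + . . . . . . . . . . . . . . + + + # # # # # # + .
162 # # # # # # # + + + + + + + + # # # # # # # # # # # + .
164 # # # # # # # # # # # # # # # # # # # # # # # # # # + .
166 # # # # # # # # # # # # # # # # # # # # # # # # # + . .
168 # # # # # # # # # # # # # # # # # # # # # # # # # + . .
170 # # # # # # # # # # # # # # # # # # # # # # # # # + . .
172 # # # # # # # # # # # # # # # # # # # # # # # # + . . .
174 # # # # # # # # # # # # # # # # # # # # # # + . . . . .
176 # # # # # # # # # # # # # # # # # # # # # # . . . . . .
178 # # # # # # # # # # # # # # # # # # # # # + . . . . . .
180 # # # # # # # # # # # # # # # # # # # # + . . . . . . .
182 + + + # # # # # # # # # # # # # # # # # . . . . . . . .
```

```bash
python3 -c "
from workcell import bot
print(bot.sign_off())"
```

```text
the job is handed in; nothing more can be done
None
```

I handed the job in: the 500 g weight went on the empty pan first, then the 250 g beside it, and the beam reads within about 0.03 rad of level. That comes from pixel measurements: my 10 views were used up, so I never saw the pointer between the tabs or the weights after the last release. Joint 6 briefly read 2.854, just past its 2.85 limit, during the first grasp try, which I backed out of and redid.

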